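# Kit the driver and hang its basket on the hook

### The job

Look which speaker housing, red or green, is standing on the round yellow-rimmed nest. Put the loose speaker driver into the basket of that colour while the basket stands on the table, then hang that basket by its handle on the yellow hook, driver inside, so that it hangs freely, level and at rest. Leave the other basket and both housings where they are.

Things in the scene. Friction and masses are not known exactly. Their poses are not given: they have to be found in the camera images.
- basket_red: red open tote basket, 150 (x) x 110 (y) x 45 mm, walls 4 mm, 0.4 kg. Rigid steel handle loop upright over its middle, spanning y: two flat vertical legs (14 mm in x, 8 in y; outer faces 56 mm apart, from z 67 to 122 mm) joined by a flat bar (14 x 56 x 8 mm, top at z 122); sloping shoulders below. Gap between legs 40 mm, open along x. Origin: centre of underside, z up.
- basket_green: dark green open tote basket, 150 (x) x 110 (y) x 45 mm, walls 4 mm, 0.4 kg. Rigid steel handle loop upright over its middle, spanning y: two flat vertical legs (14 mm in x, 8 in y; outer faces 56 mm apart, from z 67 to 122 mm) joined by a flat bar (14 x 56 x 8 mm, top at z 122); sloping shoulders below. Gap between legs 40 mm, open along x. Origin: centre of underside, z up.
- basket_red_handle (a point): middle of the underside of the red basket's handle bar, 114 mm above the basket's underside; axes as the basket's
- basket_green_handle (a point): the same point on the dark green basket
- driver: small loudspeaker driver, a round can 46 mm in diameter and 30 mm high (a soft-looking dome rises 4 mm more), silver upper half, dark lower half, 60 g, lying alone on the table face up. Origin: centre of its underside
- stand: fixed steel hook stand: base plate 90 x 150 x 12 mm, post 18 mm thick and 182 mm high, one yellow hook of 12 mm round bar leaving the post along the stand's -x (towards the robot, turned by the stand's yaw). Origin: centre of the post at table level; z up
- hook_seat (a point): top of the hook's bar in the middle of its shallow, 20 mm long dip, where a handle should rest: 105 mm in front of the post (stand's -x), 172 mm above the table. The bar is level, top at 178 mm, from the post to 20 mm short of this point. Axes as the stand's
- hook_tip (a point): top of the hook's upturned end, 31 mm beyond the seat (stand's -x), 190 mm above the table
- housing_red: red eight-sided speaker housing, about 111 mm across flats, 102 mm high, standing either on the nest or on the cardboard pad. Origin: centre of its underside
- housing_green: dark green speaker housing of the same size, on the other of the two places. Origin: centre of its underside
- nest: assembly nest: fixed round plate, 156 mm in diameter, 20 mm high, yellow rim with a black top. The housing standing on it is the one being built. Origin: centre of its underside
- pad: fixed flat brown cardboard pad, 150 x 150 x 20 mm, where the other housing waits. Origin: centre of its underside

How it is judged (in metres and radians):
On the way:
1. the driver lies in the basket whose colour matches the housing on the nest, while that basket stands on the table, and the fingers have let the driver go (contact force between the fingers and driver below 0.1 N and ((horizontal distance between housing_red and nest below 0.06 m and x of driver in the frame of basket_red between -0.075 and 0.075 m and y of driver in the frame of basket_red between -0.055 and 0.055 m and z of driver in the frame of basket_red between -0.005 and 0.035 m and height (world z) of basket_red below 0.012 m and angle between basket_red's own z axis and vertical below 0.15 rad) or (horizontal distance between housing_green and nest below 0.06 m and x of driver in the frame of basket_green between -0.075 and 0.075 m and y of driver in the frame of basket_green between -0.055 and 0.055 m and z of driver in the frame of basket_green between -0.005 and 0.035 m and height (world z) of basket_green below 0.012 m and angle between basket_green's own z axis and vertical below 0.15 rad))), for 0.2 s.
At the end, for the whole second after the job is handed in: The basket matching the housing on the nest hangs still (under 0.03 m/s, tilt under 0.3 rad), borne by the stand; its handle bar is within 22 mm sideways of the hook seat, 20 mm tip-side to 60 mm post-side, -10 to +20 mm in height; the driver lies still inside it (((horizontal distance between housing_red and nest below 0.06 m and x of driver in the frame of basket_red between -0.075 and 0.075 m and y of driver in the frame of basket_red between -0.055 and 0.055 m and z of driver in the frame of basket_red between -0.005 and 0.035 m and x of basket_red_handle in the frame of hook_seat between -0.02 and 0.06 m and y of basket_red_handle in the frame of hook_seat between -0.022 and 0.022 m and z of basket_red_handle in the frame of hook_seat between -0.01 and 0.02 m and contact force between basket_red and stand above 1 N and angle between basket_red's own z axis and vertical below 0.3 rad and linear speed of each of basket_red, driver below 0.03 m/s) or (horizontal distance between housing_green and nest below 0.06 m and x of driver in the frame of basket_green between -0.075 and 0.075 m and y of driver in the frame of basket_green between -0.055 and 0.055 m and z of driver in the frame of basket_green between -0.005 and 0.035 m and x of basket_green_handle in the frame of hook_seat between -0.02 and 0.06 m and y of basket_green_handle in the frame of hook_seat between -0.022 and 0.022 m and z of basket_green_handle in the frame of hook_seat between -0.01 and 0.02 m and contact force between basket_green and stand above 1 N and angle between basket_green's own z axis and vertical below 0.3 rad and linear speed of each of basket_green, driver below 0.03 m/s))); the robot touches nothing.
It fails at once if the other basket is moved by more than 40 mm ((horizontal distance between housing_red and nest below 0.06 m and distance of basket_green from where it was at the start of the episode above 0.04 m) or (horizontal distance between housing_green and nest below 0.06 m and distance of basket_red from where it was at the start of the episode above 0.04 m)).
It fails at once if a housing is moved by more than 30 mm (distance of any of housing_red, housing_green from where it was at the start of the episode above 0.03 m).
It also fails if it takes over 67 s, if anything falls off the work surface, if the arm or the gripper's body presses on something with over 40 N, if the wrist force passes 120 N, or if a joint passes its speed limit or range.

### The arm

A 7-joint arm with a two-finger parallel gripper is mounted at the origin on the work surface. World frame = base frame: x ahead of the robot, y to its left, z up, the work surface at z = 0. Lengths are in mm, angles in rad, forces in N, time in s.
With the tool pointing down it reaches from about 400 to 850 mm from the base axis. Payload 10.4 kg.
Tool frame: the origin (TCP) lies at the centre of the arm's flange, where the gripper is bolted on; the fingertips stand 182 mm ahead of it and the grasp point (between the pads) lies 164 mm ahead of it; z points along the fingers, y is the line along which they close (so a half turn about z gives the same grasp; the last joint's range is limited). The gripper opens to 87 mm and grips with 3 to 60 N. Pads are 19 mm wide; open, the fingers measure 117 mm over their backs; the gripper's body (75 mm by 190 mm) begins 51 mm behind the grasp point.
Start: joints at [1.092, 0.332, -0.065, 1.46, 0.022, 1.35, -0.088], TCP at [275.127, -561.193, 404.776] pointing down, gripper open.
Joint ranges: [-2.6, 2.6], [-0.5, 2.12], [-1.47, 1.34], [0.16, 2.42], [-1.27, 4.41], [0.06, 2.06], [-2.6, 2.6]. Speed limits (rad/s): [2.22, 2.22, 2.79, 2.79, 3.14, 3.14, 3.14].

### API

Orientations are given as a 3x3 rotation matrix whose columns are the frame's x, y, z axes.
In Python, from workcell import bot gives the robot as it stands.
- The arm moves only by the tool step_arm, never from a script. Its arguments are lists of equal length, an entry for each row: "fingers": the opening, from -1 (shut) to 1 (fully open); "offset": the shift along the tool's x, y, z each as a share of 0.25 m, from -1 to 1, a list of three; "twist": the turn, a rotation vector about the tool's x, y, z each as a share of 360 degrees, from -1 to 1, a list of three. A call has 1 to 12 rows; each row is the pose to reach, as a shift and turn from the pose commanded when the call began, along the tool's axes at that moment, turning the shorter way round; what a row does not reach only later rows make up. A row lasts 1/12 s, in which the tool goes at most 41.7 mm and 7.16 degrees, less where a joint would pass 70% of its speed; a pose out of reach is approached as far as the arm can. A call with a number of a shift or a turn outside -1 to 1 is refused whole. A call with a gripper value outside its range is refused whole. The fingers move at their own pace and stop on an object; "grip_force" is the grip in N (left out, the last holds). Time passes only in rows, so rows that repeat a pose let the fingers close. It gives the time, the measured TCP pose, the force, the opening and the grip force at its end, in the units of the state.
- bot.state(): the state, without advancing time (a new reading comes with each control period).
- bot.capture(name): name is "scene" or "top" or "wrist"; returns a dict with "image" (420x560x3 uint8, red, green, blue), "fx", "fy", "cx", "cy" (pixels), "cam_to_world" (4x4, takes a point from camera to world coordinates). Camera axes: x right, y up, looking along -z (the intrinsics and any distortion apply to the point x, -y, -z); pixel columns grow to the right and rows downward; lengths in mm; the calibration is good to about 2 mm. A picture is of the moment at which its call begins. There is no depth.
- bot.hand_in(): hands the job in; it is judged then, once.
The state is a dict: "time_s": time; "qpos": joint angles; "qvel": joint speeds; "joint_torque": joint torques, N m; "position": TCP position; "orientation": TCP orientation; "force": force on the tool from outside, world axes, zero at the start; "ft_torque": the same for the moment, N m; "width": finger opening in mm; "grip_force": force on a finger pad.
Only numpy, scipy, OpenCV 4.12 (cv2) and the standard library are available. Lean on these libraries where they do the work, as an engineer would, in place of code of your own. Each camera call takes 0.05 s, during which the arm holds its last target. There are 200 camera calls.

## Working session

There is one attempt and no reset: what is moved stays moved. The work goes in short steps, Python scripts to look and compute and a tool call to move; the robot and the scene stay as the last step left them, time stands still between calls to the robot, and variables do not carry over. Pictures are saved under pics/ and viewed, at most 12 in all, crops included, and the job is handed in when it is done.

Besides the shell and the picture viewer there is one more tool, called after "Emit:" as name(argument=value, ...) on one line, values as JSON. step_arm: Moves the arm, as the interface text tells. Its arguments: {"type":"object","properties":{"fingers":{"type":"array","items":{"type":"number"}},"offset":{"type":"array","items":{"type":"array","items":{"type":"number","minimum":-1,"maximum":1}}},"twist":{"type":"array","items":{"type":"array","items":{"type":"number","minimum":-1,"maximum":1}}},"grip_force":{"type":"number"}},"required":["fingers","offset","twist"]}

```bash
mkdir -p pics; ls
python3 - <<'E'
from workcell import bot
import cv2,numpy as np,pickle
d={}
for n in ["scene","top","wrist"]:
    c=bot.capture(n); d[n]=c; cv2.imwrite(f"pics/{n}0.png",c["image"][:,:,::-1])
    print(n,c["fx"],c["fy"],c["cx"],c["cy"],[k for k in c]); print(np.round(c["cam_to_world"],3).tolist())
pickle.dump(d,open("c0.pkl","wb"))
s=bot.state(); print(s["position"],np.round(s["orientation"],3).tolist(),s["time_s"],s["width"],s["force"])
E
```

```text
pics
scene 389.76185094137213 389.76185094137213 284.40489250995574 206.50690601482128 ['image', 'fx', 'fy', 'cx', 'cy', 'cam_to_world']
[[0.766, -0.414, 0.492, 1064.568], [0.643, 0.498, -0.582, -575.729], [-0.005, 0.762, 0.648, 794.834], [0.0, 0.0, 0.0, 1.0]]
top 399.91324247025614 399.91324247025614 273.52792736109694 208.23144381252084 ['image', 'fx', 'fy', 'cx', 'cy', 'cam_to_world']
[[0.005, 0.982, -0.191, 410.458], [-0.999, -0.001, -0.035, -9.468], [-0.034, 0.191, 0.981, 1051.706], [0.0, 0.0, 0.0, 1.0]]
wrist 377.3402473266173 377.3402473266173 279.9083762288458 215.97881046695267 ['image', 'fx', 'fy', 'cx', 'cy', 'cam_to_world']
[[0.441, 0.855, 0.272, 349.861], [-0.897, 0.421, 0.132, -524.471], [-0.002, -0.302, 0.953, 384.661], [0.0, 0.0, 0.0, 1.0]]
[ 275.07839999 -561.11048094  404.12949697] [[0.898, 0.44, -0.001], [0.44, -0.898, 0.001], [-0.0, -0.001, -1.0]] 0.15 86.81121700007186 [-0.31070422 -0.33679965  0.62324235]
```

View pics/scene0.png

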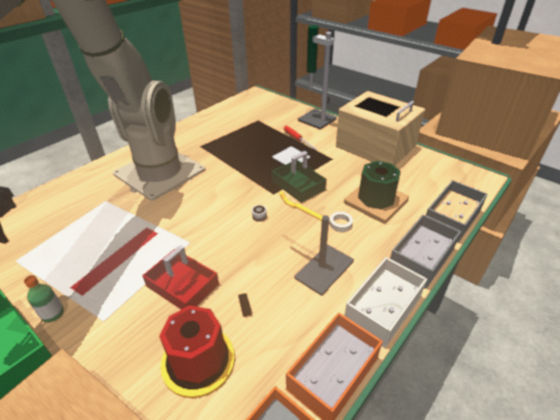

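View pics/top0.png

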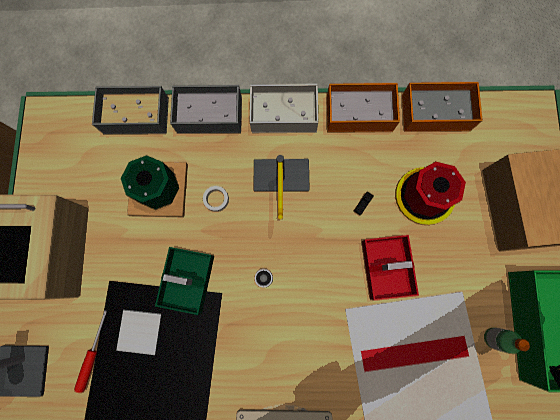

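The red housing stands on the yellow-rimmed nest (top view 437,190), so the target is the red basket (389,267). The driver is at (263,278) and the yellow hook runs from the post at (280,158) to its tip at (280,218). Next I'll view magnified crops.

```bash
cat > h.py <<'E'
import cv2,numpy as np,pickle
def ray(c,u,v):
    M=np.array(c["cam_to_world"]); d=np.array([(u-c["cx"])/c["fx"],-(v-c["cy"])/c["fy"],-1.])
    return M[:3,3],M[:3,:3]@d
def onz(c,u,v,z):
    o,d=ray(c,u,v); return o+d*(z-o[2])/d[2]
def tri(*obs):
    A=np.zeros((3,3));b=np.zeros(3);L=[]
    for c,u,v in obs:
        o,d=ray(c,u,v); d=d/np.linalg.norm(d); P=np.eye(3)-np.outer(d,d); A+=P;b+=P@o; L.append((P,o))
    x=np.linalg.solve(A,b); return x,[float(np.linalg.norm(P@(x-o))) for P,o in L]
def proj(c,p):
    M=np.array(c["cam_to_world"]); q=M[:3,:3].T@(np.array(p)-M[:3,3]); return np.array([c["cx"]-c["fx"]*q[0]/q[2],c["cy"]+c["fy"]*q[1]/q[2]])
def crop(c,u0,v0,w,h,k): return cv2.resize(c["image"][v0:v0+h,u0:u0+w,::-1],None,fx=k,fy=k,interpolation=cv2.INTER_CUBIC)
E
python3 - <<'E'
from h import *
d=pickle.load(open("c0.pkl","rb"));t,s=d["top"],d["scene"]
a=np.hstack([crop(t,350,225,80,80,5),crop(t,240,150,80,80,5)])
b=np.hstack([crop(s,140,235,80,60,5),crop(s,270,185,80,60,5)])
im=np.vstack([a[:, :800],b])[:600]
im=np.vstack([cv2.resize(a,(600,300)),cv2.resize(b,(800,300))[:, :600]]) if 0 else im
cv2.imwrite("pics/crop1.png",np.vstack([a[:300],b]))
cv2.imwrite("pics/crop1.png",im) if 0 else None
for c,n in((t,"top"),(s,"scene")):
    hsv=cv2.cvtColor(c["image"],cv2.COLOR_RGB2HSV)
    for name,lo,hi in(("red",(0,150,60),(8,255,255)),("red2",(172,150,60),(180,255,255)),("yel",(22,180,120),(32,255,255))):
        N,l,st,ce=cv2.connectedComponentsWithStats(cv2.inRange(hsv,lo,hi))
        print(n,name,[(st[i].tolist(),ce[i].round(1).tolist()) for i in range(1,N) if st[i][4]>40])
E
```

```text
top red [([447, 336, 20, 15, 82], [457.9, 343.1]), ([420, 342, 11, 19, 54], [425.4, 349.7]), ([74, 350, 23, 43, 398], [84.7, 371.3])]
top red2 [([416, 162, 49, 48, 1125], [439.5, 185.6]), ([365, 235, 50, 65, 1882], [387.6, 267.5]), ([361, 336, 108, 35, 1501], [412.0, 353.4])]
top yel [([278, 162, 5, 57, 216], [279.9, 187.7]), ([396, 168, 59, 57, 422], [417.9, 206.4])]
scene red [([284, 126, 17, 15, 102], [292.0, 132.3]), ([142, 232, 14, 13, 48], [148.8, 236.8]), ([144, 261, 79, 122, 5147], [190.6, 323.3]), ([72, 280, 15, 14, 71], [78.8, 287.3])]
scene red2 []
scene yel []
```

View pics/crop1.png

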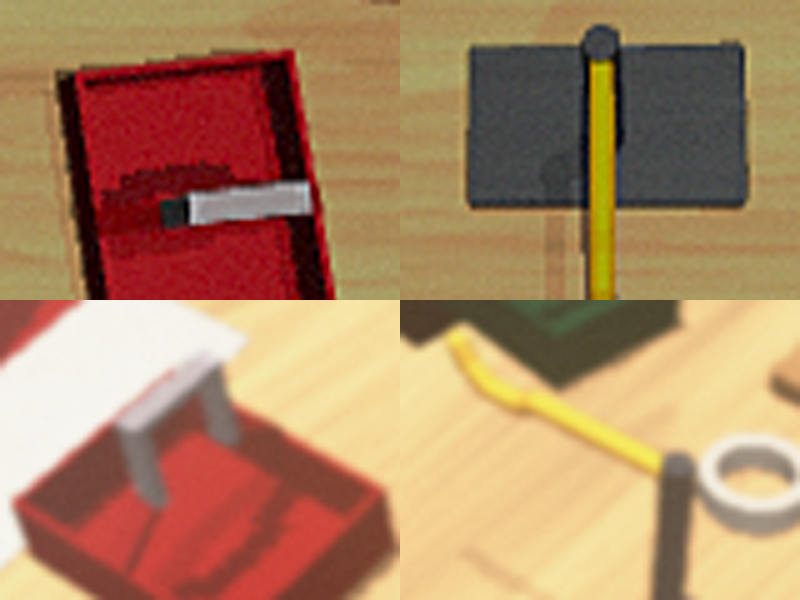

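The crops show the bar-top ends in the top view at (387.8,267.0) and (412.2,264.4), and in the scene view at (182.6,245.8) and (166.4,260.4). The post top is at top (280,158.4) and scene (325.8,217.6). The hook tip is at top (280,218) and scene (281.4,192.6).

Run:
```python
from h import *
d=pickle.load(open("c0.pkl","rb"));t,s=d["top"],d["scene"]
R=lambda r:(np.round(r[0],1).tolist(),np.round(r[1],1).tolist())
print("bar+y",R(tri((t,387.8,267),(s,182.6,245.8))))
print("bar-y",R(tri((t,412.2,264.4),(s,166.4,260.4))))
print("post",R(tri((t,280,158.4),(s,325.8,217.6))))
print("tip",R(tri((t,280,218),(s,281.4,192.6))))
# yellow bar axis on z plane 172..178 in top
hsv=cv2.cvtColor(t["image"],cv2.COLOR_RGB2HSV);m=cv2.inRange(hsv,(20,120,80),(35,255,255))[155:225,270:290]
for r in range(8,64,6):
    c=np.nonzero(m[r])[0]; print(r+155,round(270+c.mean(),1),len(c),onz(t,270+c.mean(),r+155,172).round(1)) if len(c) else print(r+155)
# driver
print("drv ctr z30",onz(t,263,278,32).round(1),R(tri((t,263,277.5),(s,259.3,211.5))))
print("nest",onz(t,426,197,20).round(0))
cv2.imwrite("pics/crop2.png",np.hstack([crop(t,245,258,40,40,8),crop(s,240,193,40,40,8)]))
```

```text
bar+y ([455.4, -237.4, 119.2], [1.8, 1.8])
bar-y ([462.3, -291.8, 119.0], [3.1, 3.1])
post ([696.6, 8.2, 178.7], [1.1, 1.1])
tip ([558.4, 8.2, 184.0], [1.7, 1.7])
163 280.0 5 [686.9   7.5 172. ]
169 280.0 5 [672.7   7.4 172. ]
175 280.0 5 [658.5   7.4 172. ]
181 280.0 5 [644.4   7.4 172. ]
187 280.0 5 [630.3   7.3 172. ]
193 279.0 6 [616.4   9.6 172. ]
199 280.0 5 [602.5   7.3 172. ]
205 281.6 9 [588.8   3.7 172. ]
211 280.0 5 [575.1   7.2 172. ]
217 280.0 5 [561.4   7.2 172. ]
drv ctr z30 [429.8  52.2  32. ] ([431.7, 53.4, 20.0], [0.6, 0.6])
nest [ 640. -371.   20.]
```

View pics/crop2.png

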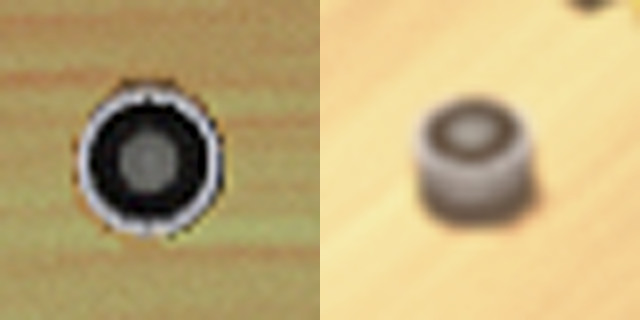

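The driver's dome is at top (263.5,278) and scene (258.8,209.4). The measured heights agree with the task text: bar about 119–122, tip 184–190, post 179–182. The distance from post to tip is 138 mm, as expected. I'll move above the basket for a close wrist look.

```bash
cat > mv.py <<'E'
# usage: mv.py x y z yaw_deg tilt_deg  -> offset/twist from the present pose (tool x at yaw, tool down; tilt about tool y)
import sys,numpy as np
from scipy.spatial.transform import Rotation as Ro
from workcell import bot
x,y,z,yaw,tilt=map(float,sys.argv[1:6])
s=bot.state();R0=np.array(s["orientation"]);p=np.array(s["position"])
yw=np.radians(yaw);X=np.array([np.cos(yw),np.sin(yw),0]);Z=np.array([0,0,-1.])
R=np.column_stack([X,np.cross(Z,X),Z])@Ro.from_euler("y",tilt,degrees=True).as_matrix()
# x,y,z name the grasp point
d=R0.T@(np.array([x,y,z])-164*R[:,2]-p); w=Ro.from_matrix(R0.T@R).as_rotvec(degrees=True)
print("t",s["time_s"],"tcp",p.round(1),"offset",(d/250).round(4).tolist(),"twist",(w/360).round(4).tolist(),"rows",np.linalg.norm(d)/41.7,np.linalg.norm(w)/7.16)
E
python3 mv.py 440 -264 236 7 0
python3 - <<'E'
from h import *
d=pickle.load(open("c0.pkl","rb"));t,s=d["top"],d["scene"]
print(tri((t,263.5,278),(s,258.75,209.4)))
E
```

```text
t 0.15 tcp [ 275.1 -561.1  404.1] offset [1.1155, -0.7767, 0.0173] twist [-0.0002, 0.0, 0.0531] rows 8.149626145839216 2.6697480770822395
(array([430.58809433,  51.97362536,  28.67663769]), [1.0799485191391778, 1.0799485191392455])
```

Emit:
step_arm(fingers=[1,1,1,1,1,1,1,1,1,1], offset=[[0.06,-0.04,0],[0.16,-0.11,0],[0.28,-0.2,0],[0.41,-0.29,0],[0.54,-0.38,0],[0.67,-0.47,0],[0.8,-0.56,0],[0.9,-0.64,0],[0.98,-0.7,0],[1,-0.76,0.01]], twist=[[0,0,0.01],[0,0,0.02],[0,0,0.03],[0,0,0.04],[0,0,0.053],[0,0,0.053],[0,0,0.053],[0,0,0.053],[0,0,0.053],[0,0,0.053]])

```text
time_s: 0.98
position: [418.2, -277.2, 402.5]
orientation: [[0.992, 0.127, 0.001], [0.127, -0.992, 0.0], [0.001, -0.0, -1.0]]
force: [-0.6, 0.4, 0.1]
width: 87.1
grip_force: 0.0
```

```bash
python3 - <<'E'
from workcell import bot
import cv2,pickle
s=bot.state();print(s["position"],s["time_s"],s["qpos"],abs(s["qvel"]).max() if hasattr(s["qvel"],"max") else max(map(abs,s["qvel"])))
c=bot.capture("wrist");pickle.dump(c,open("w1.pkl","wb"));cv2.imwrite("pics/w1.png",c["image"][:,:,::-1])
E
python3 mv.py 430.5 52 110 7 0
```

```text
[ 418.21840907 -277.24321454  402.50490368] 0.9833 [ 0.73635538  0.07561389 -0.25295488  1.77225882  0.01869952  1.29514918
 -0.96433196] 0.36022297349331356
t 1.0333 tcp [ 417.3 -275.5  401.8] offset [0.2205, -1.2917, 0.5133] twist [-0.0002, 0.0, 0.001] rows 8.437240421885473 0.05392934034797867
```

View pics/w1.png

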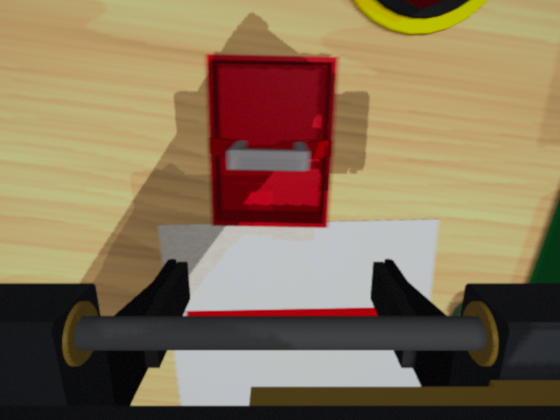

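The wrist view shows the basket rim corners at about (209,57), (336,59), (328,226) and (213,226). The handle bar spans (227..310, ~158). I'll take a second wrist reading from another place later, and compute now.

Run:
```python
from h import *
w=pickle.load(open("w1.pkl","rb"));d=pickle.load(open("c0.pkl","rb"));t,s=d["top"],d["scene"]
hsv=cv2.cvtColor(w["image"],cv2.COLOR_RGB2HSV)[40:240,195:350]
m=cv2.inRange(hsv,(0,130,50),(10,255,255))|cv2.inRange(hsv,(168,130,50),(180,255,255))
cs=max(cv2.findContours(m,cv2.RETR_EXTERNAL,cv2.CHAIN_APPROX_NONE)[0],key=cv2.contourArea)
q=cv2.approxPolyDP(cv2.convexHull(cs),6,True)[:,0]+[195,40];print(q.tolist())
P=np.array([onz(w,u,v,45)[:2] for u,v in q]);print(P.round(1).tolist(),P.mean(0).round(1))
g=cv2.inRange(hsv,(0,0,90),(180,70,255));N,l,st,ce=cv2.connectedComponentsWithStats(g)
for i in range(1,N):
    if st[i][4]>100:print(st[i]+[195,40,0,0,0],ce[i]+[195,40])
for e in((227,150),(227,166),(310,152),(310,168),(268.5,159)):print(e,onz(w,*e,122).round(1))
print("check tri centre",tri((w,268.5,159),(t,400,265.6),(s,174.5,253)))
```

```text
[[207, 54], [337, 58], [325, 226], [212, 223]]
[[526.7, -202.3], [537.5, -309.5], [390.6, -323.9], [379.9, -217.4]] [ 458.7 -263.3]
[ 227  150   83   21 1588] [267.48740554 159.7581864 ]
[ 195  221  155   19 2236] [273.47763864 232.13595707]
(227, 150) [ 461.6 -234.9  122. ]
(227, 166) [ 450.6 -235.9  122. ]
(310, 152) [ 467.6 -291.8  122. ]
(310, 168) [ 456.6 -293.4  122. ]
(268.5, 159) [ 459.2 -264.   122. ]
check tri centre (array([ 458.80867947, -264.48978419,  119.16255488]), [0.5545014892037227, 2.410341387366502, 2.0429743789354617])
```

Emit:
step_arm(fingers=[1,1,1,1,1,1,1,1,1], offset=[[0.01,-0.06,0.02],[0.03,-0.16,0.05],[0.05,-0.28,0.1],[0.07,-0.41,0.15],[0.1,-0.54,0.2],[0.13,-0.67,0.26],[0.16,-0.8,0.32],[0.19,-0.92,0.36],[0.2,-1,0.4]], twist=[[0,0,0],[0,0,0],[0,0,0],[0,0,0],[0,0,0],[0,0,0],[0,0,0],[0,0,0],[0,0,0]])

```text
time_s: 1.78
position: [434.9, -23.6, 301.7]
orientation: [[0.992, 0.125, 0.0], [0.125, -0.992, 0.0], [0.0, -0.0, -1.0]]
force: [-1.0, -0.7, 0.6]
width: 86.8
grip_force: 0.0
```

```bash
python3 mv.py 430.5 52 100 7 0
```

```text
t 1.7833 tcp [434.9 -23.6 301.7] offset [0.0201, -0.302, 0.1508] twist [-0.0001, -0.0, 0.0005] rows 2.027313101780508 0.022980781428490013
```

Emit:
step_arm(fingers=[1,1,1,1,1], offset=[[0,-0.12,0.05],[0.01,-0.22,0.1],[0.02,-0.3,0.15],[0.02,-0.302,0.151],[0.02,-0.302,0.151]], twist=[[0,0,0],[0,0,0],[0,0,0],[0,0,0],[0,0,0]])

```text
time_s: 2.2
position: [430.4, 49.7, 264.0]
orientation: [[0.992, 0.125, -0.002], [0.125, -0.992, 0.0], [-0.001, -0.0, -1.0]]
force: [0.2, -1.0, -0.3]
width: 87.1
grip_force: 0.0
```

```bash
python3 - <<'E'
from workcell import bot
from h import *
c=bot.capture("wrist");pickle.dump(c,open("w2.pkl","wb"));cv2.imwrite("pics/w2.png",c["image"][:,:,::-1])
u,v=proj(c,(430.5,52,34));print(u,v)
E
python3 mv.py 430.5 52 24 6 0
```

```text
276.1765085238344 241.15616789795726
t 2.25 tcp [430.7  48.8 264.5] offset [0.0009, -0.0128, 0.3059] twist [0.0, 0.0001, 0.0029] rows 1.8353337934868739 0.14713320434251162
```

View pics/w2.png

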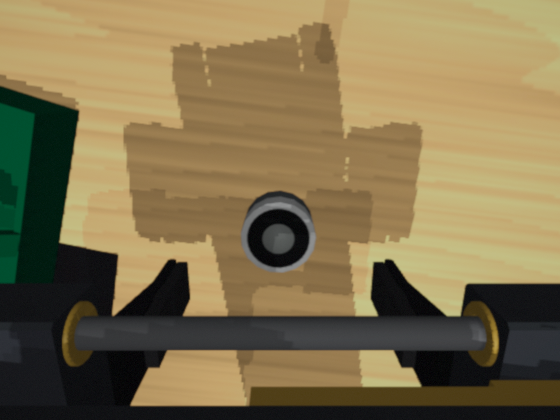

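The wrist view shows the driver's dome at (278,239). That is within 2 px of the prediction, which corrects the driver position to (432,50.7). I'll descend and grip.

Emit:
step_arm(fingers=[1,1,1,1,1,1,-1,-1,-1,-1,-1,-1], grip_force=25, offset=[[0.005,-0.007,0.08],[0.005,-0.007,0.18],[0.005,-0.007,0.26],[0.005,-0.007,0.306],[0.005,-0.007,0.306],[0.005,-0.007,0.306],[0.005,-0.007,0.306],[0.005,-0.007,0.306],[0.005,-0.007,0.306],[0.005,-0.007,0.306],[0.005,-0.007,0.306],[0.005,-0.007,0.306]], twist=[[0,0,0],[0,0,0],[0,0,0],[0,0,0],[0,0,0],[0,0,0],[0,0,0],[0,0,0],[0,0,0],[0,0,0],[0,0,0],[0,0,0]])

```text
time_s: 3.25
position: [431.8, 51.1, 188.2]
orientation: [[0.992, 0.122, 0.0], [0.122, -0.992, -0.0], [0.0, 0.0, -1.0]]
force: [-0.5, -0.3, 0.2]
width: 54.8
grip_force: 0.0
```

```bash
python3 mv.py 430 51 150 6 0;python3 mv.py 419 -268 90 6 0
```

```text
t 3.25 tcp [431.8  51.1 188.2] offset [-0.007, -0.0003, -0.5031] twist [0.0, -0.0001, 0.0029] rows 3.016620055469401 0.14465318843264446
t 3.25 tcp [431.8  51.1 188.2] offset [-0.207, 1.2607, -0.2629] twist [0.0, -0.0001, 0.0029] rows 7.819689207062168 0.14465318843264446
```

Emit:
step_arm(fingers=[-1,-1,-1,-1,-1,-1,-1,-1,-1,-1,-1,-1], offset=[[0,0,0],[0,0,0],[0,0,0],[0,0,0],[0,0,-0.05],[0,0,-0.15],[0,0,-0.28],[0,0.05,-0.4],[0,0.14,-0.48],[0,0.26,-0.5],[0,0.39,-0.5],[-0.02,0.5,-0.5]], twist=[[0,0,0],[0,0,0],[0,0,0],[0,0,0],[0,0,0],[0,0,0],[0,0,0],[0,0,0],[0,0,0],[0,0,0],[0,0,0],[0,0,0]])

```text
time_s: 4.25
position: [442.5, -75.4, 313.7]
orientation: [[0.993, 0.122, 0.002], [0.122, -0.993, -0.001], [0.002, 0.001, -1.0]]
force: [0.2, 0.2, -0.6]
width: 45.5
grip_force: 25.0
```

```bash
python3 mv.py 418.2 -268.2 110 6 15;python3 mv.py 418.2 -268.2 38 6 15
```

```text
t 4.25 tcp [442.5 -75.4 313.7] offset [-0.3606, 0.7502, 0.1813] twist [-0.0002, 0.0414, 0.0028] rows 5.107063083084118 2.0858727054611275
t 4.25 tcp [442.5 -75.4 313.7] offset [-0.3611, 0.7498, 0.4693] twist [-0.0002, 0.0414, 0.0028] rows 5.728320823574043 2.0858727054611275
```

Emit:
step_arm(fingers=[-1,-1,-1,-1,-1,-1,-1,-1,-1,-1], offset=[[-0.06,0.12,0],[-0.13,0.26,0.02],[-0.2,0.4,0.05],[-0.27,0.54,0.09],[-0.32,0.65,0.13],[-0.36,0.73,0.16],[-0.361,0.75,0.18],[-0.361,0.75,0.181],[-0.361,0.75,0.181],[-0.361,0.75,0.181]], twist=[[0,0.005,0],[0,0.015,0],[0,0.025,0.002],[0,0.035,0.003],[0,0.041,0.003],[0,0.041,0.003],[0,0.041,0.003],[0,0.041,0.003],[0,0.041,0.003],[0,0.041,0.003]])

```text
time_s: 5.08
position: [376.2, -269.5, 268.0]
orientation: [[0.962, 0.106, 0.253], [0.102, -0.994, 0.03], [0.255, -0.003, -0.967]]
force: [-0.3, -0.2, 0.1]
width: 45.3
grip_force: 25.0
```

```bash
python3 mv.py 418.2 -268.2 38 6 15
python3 - <<'E'
from workcell import bot
from h import *
w=bot.capture("wrist")
for p in((459-75*.9947+55*.103,-264-75*.103-55*.9947,45),(459-75*.9947-55*.103,-264-75*.103+55*.9947,45),(459+75*.9947-55*.103,-264+75*.103+55*.9947,45),(459+75*.9947+55*.103,-264+75*.103-55*.9947,45)):
    print(proj(w,p).round(0))
cv2.imwrite("pics/w3.png",w["image"][:,:,::-1])
E
```

```text
t 5.0833 tcp [ 376.2 -269.5  268. ] offset [-0.0752, 0.0132, 0.2764] twist [-0.0005, 0.0006, 0.0001] rows 1.7189862532686815 0.0402571221320536
[376. 326.]
[195. 325.]
[194.  74.]
[381.  75.]
```

View pics/w3.png

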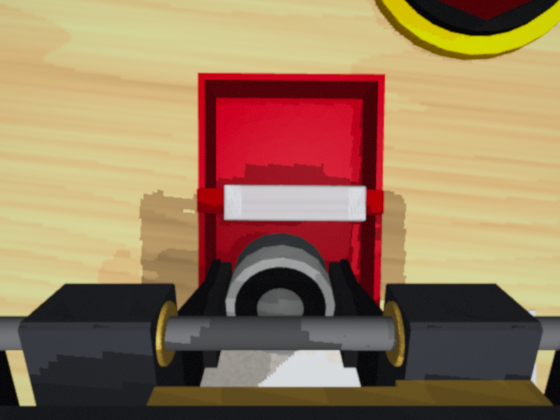

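The wrist view shows the driver held above the robot-side half of the basket. The far rim corners are at (198,73) and (384,74), and the bar spans (224..365, 185..221). The basket sits a few px right of the prediction, so I'll refine it.

```bash
python3 - <<'E'
from workcell import bot
from h import *
w=bot.capture("wrist")
for p in((224,202.5),(365.5,202.5),(294.7,202.5)): print("bar",onz(w,*p,122).round(1))
for p in((198,73),(384,74)): print("rim",onz(w,*p,45).round(1))
w1=pickle.load(open("w1.pkl","rb"));print(tri((w,294.7,202.5),(w1,268.5,159)))
p=(onz(w,198,73,45)+onz(w,384,74,45))/2;print(p)
E
python3 mv.py 418.2 -270 38 6 15
```

```text
bar [ 457.1 -238.4  122. ]
bar [ 463.1 -293.8  122. ]
bar [ 460.1 -266.1  122. ]
rim [ 528.9 -204.1   45. ]
rim [ 540.  -312.9   45. ]
(array([ 460.41378315, -264.89430808,  131.49728941]), [0.8623381915845245, 0.8623381915845599])
[ 534.45929962 -258.46740143   45.        ]
t 5.1833 tcp [ 376.2 -269.6  268.2] offset [-0.076, 0.0196, 0.2769] twist [-0.0004, 0.0006, 0.0002] rows 1.725412276499462 0.03617342452034641
```

Emit:
step_arm(fingers=[-1,-1,-1,-1,-1,-1,0.36,0.36,0.36,0.36,0.36,0.36], offset=[[-0.018,0.01,0.06],[-0.036,0.015,0.13],[-0.055,0.02,0.2],[-0.068,0.02,0.255],[-0.073,0.02,0.276],[-0.073,0.02,0.276],[-0.073,0.02,0.276],[-0.073,0.02,0.276],[-0.073,0.02,0.276],[-0.073,0.02,0.276],[-0.073,0.02,0.276],[-0.073,0.02,0.276]], twist=[[0,0,0],[0,0,0],[0,0,0],[0,0,0],[0,0,0],[0,0,0],[0,0,0],[0,0,0],[0,0,0],[0,0,0],[0,0,0],[0,0,0]])

```text
time_s: 6.18
position: [376.0, -275.6, 196.7]
orientation: [[0.962, 0.104, 0.254], [0.1, -0.995, 0.028], [0.255, -0.002, -0.967]]
force: [-0.7, -1.0, -0.5]
width: 59.0
grip_force: 0.0
```

```bash
python3 mv.py 410 -271 215 6 0; python3 mv.py 460 -266 215 6 0
```

```text
t 6.1833 tcp [ 376.  -275.6  196.7] offset [0.3188, -0.0054, -0.67] twist [-0.0003, -0.0411, -0.0001] rows 4.448127377980979 2.065347532476885
t 6.1833 tcp [ 376.  -275.6  196.7] offset [0.5131, -0.0045, -0.6187] twist [-0.0003, -0.0411, -0.0001] rows 4.818707972961387 2.065347532476885
```

Emit:
step_arm(fingers=[0.36,0.36,0.36,0.36,1,1,1,1,1,1,1,1], offset=[[0,0,-0.08],[0,0,-0.2],[0.01,0,-0.34],[0.06,0,-0.46],[0.15,0,-0.55],[0.25,0,-0.6],[0.35,0,-0.6],[0.44,-0.005,-0.61],[0.5,-0.005,-0.619],[0.513,-0.005,-0.619],[0.513,-0.005,-0.619],[0.513,-0.005,-0.619]], twist=[[0,0,0],[0,0,0],[0,0,0],[0,0,0],[0,-0.01,0],[0,-0.02,0],[0,-0.03,0],[0,-0.041,0],[0,-0.041,0],[0,-0.041,0],[0,-0.041,0],[0,-0.041,0]])

```text
time_s: 7.18
position: [459.1, -266.2, 378.1]
orientation: [[0.995, 0.103, -0.001], [0.103, -0.995, 0.003], [-0.001, -0.003, -1.0]]
force: [-0.1, -0.3, -0.7]
width: 86.8
grip_force: 0.0
```

```bash
python3 - <<'E'
from workcell import bot
from h import *
w=bot.capture("wrist");pickle.dump(w,open("w4.pkl","wb"))
cv2.imwrite("pics/w4.png",w["image"][:,:,::-1])
for p in((460,-266,122),(460,-266,45)):print(proj(w,p))
E
python3 mv.py 460 -266 102 5.9 0
```

```text
[280.65470796 226.31218133]
[280.78189225 196.81427238]
t 7.2333 tcp [ 458.8 -266.4  378.2] offset [0.0052, 0.0002, 0.4486] twist [-0.0004, 0.0001, -0.0] rows 2.689653941270202 0.021983832057831422
```

View pics/w4.png

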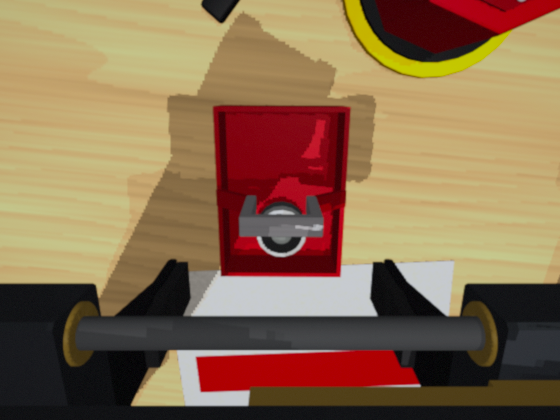

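The driver lies flat in the red basket at (281,232), and the bar is at (281,225) as predicted. I'll descend with the fingers outside the handle's legs and grip.

Emit:
step_arm(fingers=[1,1,1,1,1,1,-1,-1,-1,-1,-1,-1], grip_force=55, offset=[[0.005,0,0.08],[0.005,0,0.2],[0.005,0,0.32],[0.005,0,0.42],[0.005,0,0.449],[0.005,0,0.449],[0.005,0,0.449],[0.005,0,0.449],[0.005,0,0.449],[0.005,0,0.449],[0.005,0,0.449],[0.005,0,0.449]], twist=[[0,0,0],[0,0,0],[0,0,0],[0,0,0],[0,0,0],[0,0,0],[0,0,0],[0,0,0],[0,0,0],[0,0,0],[0,0,0],[0,0,0]])

```text
time_s: 8.23
position: [461.3, -265.7, 267.0]
orientation: [[0.995, 0.104, 0.001], [0.104, -0.995, 0.002], [0.001, -0.001, -1.0]]
force: [-0.2, 0.1, -2.1]
width: 55.3
grip_force: 55.0
```

Emit:
step_arm(fingers=[-1,-1,-1,-1,-1,-1,-1,-1,-1,-1,-1,-1], offset=[[0,0,0],[0,0,0],[0,0,0],[0,0,0],[0,0,-0.02],[0,0,-0.06],[0,0,-0.12],[0,0,-0.2],[0,0,-0.28],[0,0,-0.36],[0,0,-0.4],[0,0,-0.4]], twist=[[0,0,0],[0,0,0],[0,0,0],[0,0,0],[0,0,0],[0,0,0],[0,0,0],[0,0,0],[0,0,0],[0,0,0],[0,0,0],[0,0,0]])

```text
time_s: 9.23
position: [461.6, -265.7, 368.7]
orientation: [[0.995, 0.104, 0.003], [0.104, -0.995, 0.001], [0.003, -0.0, -1.0]]
force: [0.0, -0.5, -4.9]
width: 55.1
grip_force: 55.0
```

```bash
python3 mv.py 465 7.5 215 0 0;python3 mv.py 500 7.5 202 0 0
```

```text
t 9.2333 tcp [ 461.6 -265.7  368.7] offset [0.1275, -1.0856, -0.0403] twist [-0.0001, -0.0004, 0.0166] rows 6.557401078181597 0.8348938332384991
t 9.2333 tcp [ 461.6 -265.7  368.7] offset [0.2666, -1.071, 0.0121] twist [-0.0001, -0.0004, 0.0166] rows 6.617015425616235 0.8348938332384991
```

Emit:
step_arm(fingers=[-1,-1,-1,-1,-1,-1,-1,-1,-1,-1,-1,-1], offset=[[0,-0.02,0],[0.005,-0.07,0],[0.01,-0.15,0],[0.02,-0.25,0],[0.03,-0.36,0],[0.04,-0.48,0],[0.05,-0.6,0],[0.06,-0.71,0],[0.07,-0.81,0],[0.08,-0.89,0],[0.09,-0.94,0],[0.09,-0.96,0]], twist=[[0,0,0],[0,0,0.001],[0,0,0.002],[0,0,0.004],[0,0,0.006],[0,0,0.008],[0,0,0.01],[0,0,0.012],[0,0,0.014],[0,0,0.016],[0,0,0.0166],[0,0,0.0166]])

```text
time_s: 10.23
position: [458.0, -22.1, 365.6]
orientation: [[1.0, 0.003, -0.002], [0.003, -1.0, 0.003], [-0.002, -0.003, -1.0]]
force: [0.4, -0.1, -6.3]
width: 55.3
grip_force: 55.0
```

```bash
python3 mv.py 480 7.5 204.5 0 0
python3 - <<'E'
from workcell import bot
from h import *
w=bot.capture("wrist");pickle.dump(w,open("w5.pkl","wb"));cv2.imwrite("pics/w5.png",w["image"][:,:,::-1])
for p in((591,7.5,172),(558,7.5,190),(696,8,182)):print(proj(w,p))
E
```

```text
t 10.2333 tcp [458.  -22.1 365.6] offset [0.0883, -0.1183, -0.0115] twist [-0.0005, 0.0004, 0.0005] rows 0.8873724065708862 0.04101856499240369
[208.42967608 -35.75072774]
[204.33912604  48.83893721]
[ 180.98567207 -466.71340709]
```

View pics/w5.png

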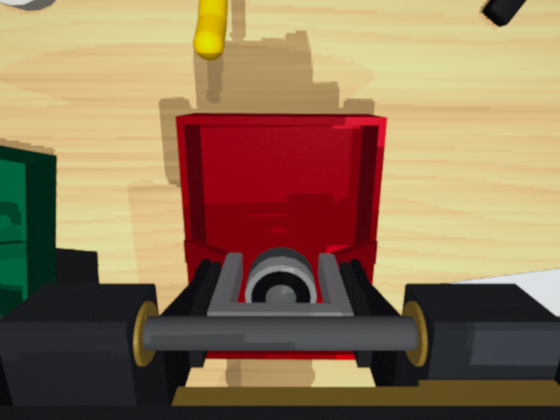

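The wrist view shows the basket held level with the driver inside, and the hook tip at (209,45), within 5 px of the prediction. I'll align with it and take a second wrist view to triangulate the tip.

Emit:
step_arm(fingers=[-1,-1,-1,-1,-1,-1], offset=[[0.01,-0.02,0],[0.03,-0.05,-0.005],[0.05,-0.08,-0.012],[0.05,-0.105,-0.012],[0.05,-0.114,-0.012],[0.05,-0.114,-0.012]], twist=[[0,0,0],[0,0,0],[0,0,0],[0,0,0],[0,0,0],[0,0,0]])

```text
time_s: 10.78
position: [471.2, 4.5, 370.0]
orientation: [[1.0, 0.001, -0.001], [0.001, -1.0, 0.003], [-0.001, -0.003, -1.0]]
force: [0.3, 0.3, -4.9]
width: 55.6
grip_force: 55.0
```

```bash
python3 mv.py 592 6.5 205 0 0
python3 - <<'E'
from workcell import bot
from h import *
w5=pickle.load(open("w5.pkl","rb"));w=bot.capture("wrist");t=bot.capture("top")
cv2.imwrite("pics/w6.png",w["image"][:,:,::-1])
# yellow blob, lowest end: tip centre
for c in(w5,w):
    hsv=cv2.cvtColor(c["image"],cv2.COLOR_RGB2HSV)[:130,100:400];m=cv2.inRange(hsv,(18,150,120),(34,255,255))
    N,l,st,ce=cv2.connectedComponentsWithStats(m);i=1+st[1:,4].argmax();ys,xs=np.nonzero(l==i)
    r=st[i][2];b=ys.max();k=ys>b-10;print(st[i],"tip",100+xs[k].mean(),b); c["tip"]=(100+xs[k].mean(),b-12)
    print([(int(y),round(100+xs[ys==y].mean(),1)) for y in range(2,b,8)])
print(tri((w5,*w5["tip"]),(w,*w["tip"])), onz(w,*w["tip"],186),onz(w5,*w5["tip"],186))
E
```

```text
t 10.7833 tcp [471.2   4.5 370. ] offset [0.4834, -0.0075, 0.0037] twist [-0.0004, 0.0001, 0.0002] rows 2.898267814247631 0.02309655848187271
[  93    0   34   61 1707] tip 209.09183673469386 60
[(2, np.float64(212.5)), (10, np.float64(212.0)), (18, np.float64(212.0)), (26, np.float64(211.0)), (34, np.float64(209.5)), (42, np.float64(208.5)), (50, np.float64(208.5)), (58, np.float64(209.0))]
[ 163    0   29   96 2566] tip 276.87745098039215 95
[(2, np.float64(277.0)), (10, np.float64(277.0)), (18, np.float64(277.0)), (26, np.float64(277.0)), (34, np.float64(277.0)), (42, np.float64(277.0)), (50, np.float64(277.0)), (58, np.float64(277.0)), (66, np.float64(276.5)), (74, np.float64(277.0)), (82, np.float64(277.0)), (90, np.float64(277.0))]
(array([559.27635969,   6.48581754, 184.44676552]), [0.4079002037032541, 0.40790020370334334]) [559.59740051   6.29611691 186.        ] [558.73670342   6.38243363 186.        ]
```

Emit:
step_arm(fingers=[-1,-1,-1,-1,-1,-1,-1,-1,-1,-1,-1,-1], offset=[[0.01,-0.007,0],[0.04,-0.007,0],[0.09,-0.007,0],[0.15,-0.007,0],[0.22,-0.007,0],[0.29,-0.007,0],[0.35,-0.007,0],[0.41,-0.007,0],[0.45,-0.007,0],[0.475,-0.007,0],[0.482,-0.007,0],[0.482,-0.007,0]], twist=[[0,0,0],[0,0,0],[0,0,0],[0,0,0],[0,0,0],[0,0,0],[0,0,0],[0,0,0],[0,0,0],[0,0,0],[0,0,0],[0,0,0]])

```text
time_s: 11.88
position: [591.9, 5.4, 369.7]
orientation: [[1.0, -0.0, -0.001], [-0.0, -1.0, 0.003], [-0.001, -0.003, -1.0]]
force: [0.3, 0.2, -6.1]
width: 55.7
grip_force: 55.0
```

```bash
python3 mv.py 591.5 6.5 164 0 0
python3 - <<'E'
from workcell import bot
from h import *
w=bot.capture("wrist");s=bot.capture("scene")
im=np.hstack([cv2.resize(w["image"][:,:,::-1],(400,300)),crop(s,230,150,133,100,3)[:, :399]])
cv2.imwrite("pics/w7.png",im)
E
```

```text
t 11.8833 tcp [591.9   5.4 369.7] offset [-0.0014, -0.004, 0.1668] twist [-0.0004, 0.0001, -0.0001] rows 1.000111660285518 0.021807712454813475
```

View pics/w7.png

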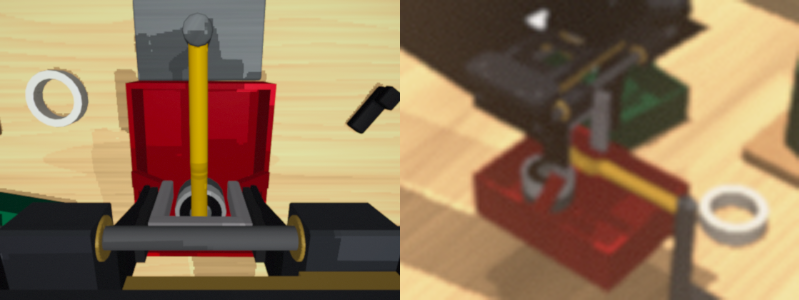

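The hook (wrist view, x≈198) runs centrally between the handle's legs under the bar, with the driver inside. I'll lower to just above the seat, then ease down while watching the force.

Emit:
step_arm(fingers=[-1,-1,-1,-1,-1,-1,-1,-1,-1,-1,-1], offset=[[0,-0.003,0.02],[0,-0.003,0.05],[0,-0.003,0.08],[0,-0.003,0.11],[0,-0.003,0.135],[0,-0.003,0.15],[0,-0.003,0.16],[0,-0.003,0.165],[0,-0.003,0.17],[0,-0.003,0.174],[0,-0.003,0.174]], twist=[[0,0,0],[0,0,0],[0,0,0],[0,0,0],[0,0,0],[0,0,0],[0,0,0],[0,0,0],[0,0,0],[0,0,0],[0,0,0]])

```text
time_s: 12.9
position: [591.6, 6.4, 326.6]
orientation: [[1.0, -0.0, -0.0], [-0.0, -1.0, 0.002], [-0.0, -0.002, -1.0]]
force: [0.2, 0.4, -5.9]
width: 55.6
grip_force: 55.0
```

Emit:
step_arm(fingers=[-1,-1,-1,-1], offset=[[0,0,0.004],[0,0,0.008],[0,0,0.008],[0,0,0.008]], twist=[[0,0,0],[0,0,0],[0,0,0],[0,0,0]])

```text
time_s: 13.23
position: [591.7, 6.4, 324.9]
orientation: [[1.0, -0.0, 0.0], [-0.0, -1.0, 0.002], [0.0, -0.002, -1.0]]
force: [-1.1, 0.6, -1.3]
width: 55.7
grip_force: 55.0
```

The load has moved from the wrist to the hook, with the bar underside at 172 mm. I'll ease down a touch and let go.

Emit:
step_arm(fingers=[-1,-1,-0.0,0.3,0.5,0.8,1,1,1,1], grip_force=10, offset=[[0,0,0.002],[0,0,0.002],[0,0,0.002],[0,0,0.002],[0,0,0.002],[0,0,0.002],[0,0,0.002],[0,0,0.002],[0,0,0.002],[0,0,0.002]], twist=[[0,0,0],[0,0,0],[0,0,0],[0,0,0],[0,0,0],[0,0,0],[0,0,0],[0,0,0],[0,0,0],[0,0,0]])

```text
time_s: 14.07
position: [591.6, 6.4, 324.0]
orientation: [[1.0, -0.0, -0.0], [-0.0, -1.0, 0.002], [-0.0, -0.002, -1.0]]
force: [0.8, -1.3, -0.4]
width: 84.7
grip_force: 0.0
```

Run:
```python
from workcell import bot
from h import *
w=bot.capture("wrist");s=bot.capture("scene")
im=np.hstack([cv2.resize(w["image"][:,:,::-1],(400,300)),crop(s,230,150,133,100,3)[:, :399]])
cv2.imwrite("pics/w8.png",im)
```

Emit:
step_arm(fingers=[1,1,1,1,1,1,1,1,1,1,1,1], offset=[[0,0,-0.02],[0,0,-0.06],[0,0,-0.12],[0,0,-0.2],[0,0,-0.3],[0,0,-0.4],[0,0,-0.48],[0,0,-0.52],[0,0,-0.52],[0,0,-0.52],[0,0,-0.52],[0,0,-0.52]], twist=[[0,0,0],[0,0,0],[0,0,0],[0,0,0],[0,0,0],[0,0,0],[0,0,0],[0,0,0],[0,0,0],[0,0,0],[0,0,0],[0,0,0]])

```text
time_s: 15.17
position: [591.5, 6.0, 452.5]
orientation: [[1.0, -0.0, -0.003], [-0.0, -1.0, 0.002], [-0.003, -0.002, -1.0]]
force: [0.4, -1.3, 0.3]
width: 87.2
grip_force: 0.0
```

Emit:
step_arm(fingers=[1,1,1,1,1,1,1,1,1,1,1,1], offset=[[0,0,0],[0,0,0],[0,0,0],[0,0,0],[0,0,0],[0,0,0],[0,0,0],[0,0,0],[0,0,0],[0,0,0],[0,0,0],[0,0,0]], twist=[[0,0,0],[0,0,0],[0,0,0],[0,0,0],[0,0,0],[0,0,0],[0,0,0],[0,0,0],[0,0,0],[0,0,0],[0,0,0],[0,0,0]])

```text
time_s: 16.17
position: [591.6, 6.1, 454.1]
orientation: [[1.0, -0.0, -0.0], [-0.0, -1.0, 0.002], [-0.0, -0.002, -1.0]]
force: [0.1, 0.1, 0.0]
width: 87.5
grip_force: 0.0
```

Run:
```python
from workcell import bot
from h import *
w=bot.capture("wrist");s=bot.capture("scene")
w2=bot.capture("wrist")
im=np.hstack([cv2.resize(w["image"][:,:,::-1],(400,300)),crop(s,230,150,133,100,3)[:, :399]])
cv2.imwrite("pics/w9.png",im)
```

```text
(no output)
```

View pics/w9.png

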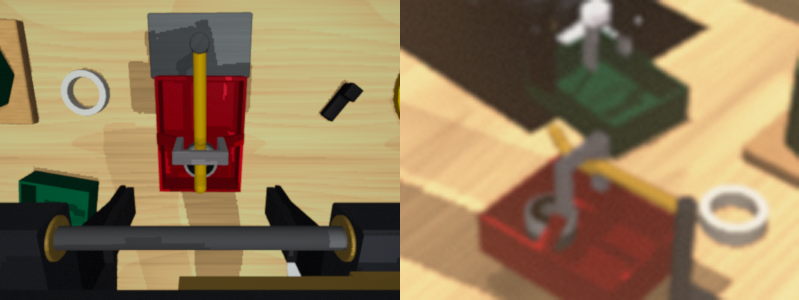

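The basket hangs from its handle bar on the hook (wrist view bar at 200,157) with the driver inside. I'll wait a bit and check that it is still and level.

Emit:
step_arm(fingers=[1,1,1,1,1,1,1,1,1,1,1,1], offset=[[0,0,0],[0,0,0],[0,0,0],[0,0,0],[0,0,0],[0,0,0],[0,0,0],[0,0,0],[0,0,0],[0,0,0],[0,0,0],[0,0,0]], twist=[[0,0,0],[0,0,0],[0,0,0],[0,0,0],[0,0,0],[0,0,0],[0,0,0],[0,0,0],[0,0,0],[0,0,0],[0,0,0],[0,0,0]])

```text
time_s: 17.32
position: [591.6, 6.1, 454.1]
orientation: [[1.0, -0.0, -0.0], [-0.0, -1.0, 0.002], [-0.0, -0.002, -1.0]]
force: [0.0, 0.3, -0.1]
width: 87.2
grip_force: 0.0
```

Run:
```python
from workcell import bot
from h import *
def corners(c,x0,y0,x1,y1):
    hsv=cv2.cvtColor(c["image"],cv2.COLOR_RGB2HSV)[y0:y1,x0:x1]
    m=cv2.inRange(hsv,(0,120,35),(10,255,255))|cv2.inRange(hsv,(165,120,35),(180,255,255))
    N,l,st,ce=cv2.connectedComponentsWithStats(m);i=1+st[1:,4].argmax()
    return st[i][:4].tolist(),st[i][4],ce[i].round(2)
for k in range(6):
    s=bot.capture("scene");print(corners(s,230,150,370,260))
w=bot.capture("wrist")
hsv=cv2.cvtColor(w["image"],cv2.COLOR_RGB2HSV)[90:290,190:370]
m=cv2.inRange(hsv,(0,120,35),(10,255,255))|cv2.inRange(hsv,(165,120,35),(180,255,255))
h=cv2.convexHull(np.vstack([c for c in cv2.findContours(m,cv2.RETR_EXTERNAL,cv2.CHAIN_APPROX_NONE)[0] if cv2.contourArea(c)>50]))
q=cv2.approxPolyDP(h,6,True)[:,0]+[190,90];print(q.tolist())
for th in(0,.1,-.1,.2):  # expected rim corners for tilt about y at bar (591.5,6.4,172)
    c,s_=np.cos(th),np.sin(th)
    print(th,[proj(w,(591.5+x*c+(45-114)*s_,6.4+y,172-x*s_+(45-114)*c)).round(0).tolist() for x in(75,-75) for y in(55,-55)])
```

```text
([26, 52, 66, 58], np.int32(2005), array([61.05, 81.64]))
([26, 52, 66, 58], np.int32(2002), array([61.08, 81.63]))
([26, 52, 66, 58], np.int32(2005), array([61.05, 81.64]))
([26, 52, 66, 57], np.int32(2000), array([61.11, 81.63]))
([26, 52, 66, 58], np.int32(2005), array([61.06, 81.68]))
([26, 52, 66, 58], np.int32(2003), array([60.98, 81.61]))
[[346, 108], [336, 268], [224, 267], [216, 107]]
0 [[215.0, 107.0], [346.0, 107.0], [223.0, 268.0], [337.0, 269.0]]
0.1 [[217.0, 115.0], [344.0, 115.0], [222.0, 278.0], [338.0, 279.0]]
-0.1 [[213.0, 99.0], [348.0, 99.0], [224.0, 258.0], [337.0, 259.0]]
0.2 [[219.0, 124.0], [342.0, 124.0], [221.0, 288.0], [339.0, 288.0]]
```

The basket is still and level: the rim corners match the zero-tilt prediction within 1 px. Handing in.

```bash
python3 -c "
from workcell import bot
print(bot.hand_in())"
```

```text
the job is handed in; nothing more can be done
None
```

The red housing stood on the nest, so I put the driver in the red basket and hung it on the yellow hook, level and still, then handed the job in at about 17.7 s; no verdict came back.

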